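# Unlock a bench valve, close it and back it off two turns

### The arm

A 7-joint arm with a two-finger parallel gripper is mounted at the origin on a cart in front of the work surface, level with it; the furniture and walls round the work are solid. World frame = base frame: x ahead of the robot, y to its left, z up, the work surface at z = 0. Lengths are in m, angles in rad, forces in N, time in s.
With the tool pointing down it reaches from about 0.425 to 1.025 m from the base axis. Payload 9.4 kg.
Tool frame: the origin (TCP) lies on the front face of the gripper's body, between the roots of the fingers; the fingertips stand 73 mm ahead of it and the grasp point (between the pads) lies 54 mm ahead of it; z points along the fingers, y is the line along which they close (so a half turn about z gives the same grasp; the last joint's range is limited). The gripper opens to 85 mm and grips with 20 to 120 N. Pads are 22 mm wide; open, the fingers measure 114 mm over their backs; the gripper's body (76 mm by 85 mm) begins 54 mm behind the grasp point. The pads swing forward as they close: fully open they stand 13 mm farther back than shut.
Start: joints at [-1.236, 0.599, -0.003, 1.599, 0.002, 0.943, -0.08], TCP at [0.29, 0.664, 0.304] pointing down, gripper open.
Joint ranges: [-2.57, 2.57], [-0.35, 1.97], [-1.29, 1.29], [0.11, 2.56], [-1.05, 4.19], [0.11, 1.86], [-2.63, 2.63]. Speed limits (rad/s): [2.22, 2.22, 3.01, 3.01, 3.14, 3.14, 3.14].

### API

Orientations are given as a unit quaternion [w, x, y, z].
In Python, from cell import r, imaging, masks_of, pinpoint gives the robot as it stands.
- The arm moves only by the tool step_arm, never from a script. Its argument "commands" is a list of rows, each a list of 7 numbers: the turn, a rotation vector about the tool's x, y, z in rad, then the shift along the tool's x, y, z in m, then the finger opening in m, from 0 to 0.0854. In form: [[ax, ay, az, tx, ty, tz, fingers], ...]. A call has 1 to 8 rows; each row is the pose to reach, as a shift and turn from the pose commanded when the call began, along the tool's axes at that moment; what a row does not reach only later rows make up. A row lasts 1/8 s, in which the tool goes at most 62.5 mm and 10.7 degrees, less where a joint would pass 70% of its speed; a pose out of reach is approached as far as the arm can. A call with a gripper value outside its range is refused whole. The fingers move at their own pace and stop on an object; "grip_force" is the grip in N (left out, the last holds). Time passes only in rows, so rows that repeat a pose let the fingers close. It gives the time, the measured TCP pose, the force and the opening at its end, in the units of the state.
- r.read_state(): the state, without advancing time (a new reading comes with each control period).
- imaging.get_image(name): name is "scene" or "top"; returns a dict with "img" (420x560x3 uint8, blue, green, red), "range_z" (420x560 float32, m along the optical axis (not along the pixel's ray), 0 where there is no reading), "K" (3x3 intrinsics, pixels), "rvec" (rotation vector, rad) and "tvec" (3), from world to camera coordinates, as OpenCV has them. Camera axes: x right, y down, z forward; pixel columns grow to the right and rows downward; lengths in m; the calibration is good to about 2 mm. A picture is of the moment at which its call begins.
- r.close_job(): hands the job in, once; it reports no verdict.
Trained networks look in a picture, given as the dict that the camera call returned (one of the last four; its "shot" number tells which), for a name from the list of things; names that differ only in an ending like _2 or _b are one class to them, and where a whole thing is asked for, a point or a joint stands for the part that bears it (a point fixed in the world has none). Each returns a list of dicts, best first, with "confidence" (0 to 1); they miss things now and then, are a little off and sometimes report something else, mostly with a low value. They report only what shows in the picture. A call takes as long as a camera call.
- masks_of(picture, name): "pixels" (420x560 bool, what is visible of it).
- pinpoint(picture, name): "position" ([x, y, z] in m, in the coordinates of the camera as it stood for that picture, good to about 4 mm: a listed point, or the origin of a listed thing).
The state is a dict: "time": time; "joint_positions": joint angles; "qd": joint speeds; "tau": joint torques, N m; "eef_pos": TCP position; "eef_rot": TCP orientation; "wrist_force": force on the tool from outside, world axes, zero at the start; "ft_torque": the same for the moment, N m; "opening": finger opening in m.
Only numpy, scipy, OpenCV 4.12 (cv2) and the standard library are available. Lean on these libraries where they do the work, as an engineer would, in place of code of your own. Each camera call takes 0.05 s, during which the arm holds its last target. There are 200 camera calls.

### The job

Lift the red lock bar up out of the two yellow hooks that hold it across the blue handwheel, and stand it upright on its two end plates in the white enamel tray, letting it go there. Then take the handwheel's black handle, turn the wheel clockwise (seen from above) until it is closed against its stop, and from there back it off anticlockwise by exactly two full turns. Finish while still holding the handle there, with the wheel still; leave the other things on the bench where they are.

Things in the scene. Friction and masses are not known exactly. Their poses are not given: they have to be found in the camera images.
- wheel (a joint): Opening of the blue handwheel in rad, counted over several turns: 0 = closed, hard on its stop; grows anticlockwise seen from above (opening), clockwise closes. Starts 2.8 to 6.0 open; travel ends at 18.85. Light friction (0.1 N m, 2 N at the handle), stays where left. The hanging red bar blocks the handle's way round.
- hub (a point): Centre of the blue handwheel on its upright axis, mid-plane of the rim, 80 mm above the bench. Wheel 128 mm across, rim top at 86 mm, hub top at 92 mm. It sits on a brass valve on a fixed base plate (130 x 212 mm, long side along y). Its x points from the hooks towards the wheel, y along pipe and red bar.
- hooks (a point): Point midway between the slots of the two fixed yellow hooks, at the slot bottoms, 93 mm above the bench and 40 mm from the wheel axis; axes as hub. The hooks are plates (35 mm along x, 8 mm along y) at y = +90 and -90 mm; tips 108 mm above the bench, slots 15 mm wide and 15 mm deep, open at the top.
- handle: Black upright crank handle on the wheel, a cylinder 22 mm across, 52 mm tall; origin at its centre, 115 mm above the bench (spans 89 to 141 mm), 50 mm from the wheel's axis, round which it moves with the wheel. It revolves freely on its own pin: a gripper holding it need not turn while carrying it round.
- bar_grip (a point): Centre of the black grip block (14 mm along x, 46 along y, 30 high) on top of the loose red lock bar. Cross bar: 12 mm along x, 14 high, 210 along y, underside 81 mm below here. End plates (40 mm along x) reach 113 mm below here; it stands on them. Hanging at the start this point is 174 mm up; rise 20 mm to clear the hooks.
- lock_bar: The same red lock bar (80 to 170 g), axes as for bar_grip; z is up when it hangs or stands. Origin below the grip block, level with the lower edges of the end plates. While it hangs its y is parallel to hub's y.
- tray_floor (a point): Middle of the inside floor of the loose white enamel tray (287 mm along its y, 237 mm along its x, rim 36 mm high), 2 mm above the bench. The flat floor is 244 mm along y by 196 mm along x, so the red bar stands in it with its y along the tray's y.
- bottle: Bystander to be left alone: small white reagent bottle, 48 mm wide, 105 mm tall, standing behind the valve; origin at the middle of its underside.
- timer: Bystander to be left alone: white kitchen-style timer lying flat, 62x62x19 mm, in front of the printer, left of the valve; origin at the middle of its underside.
- tape: Bystander to be left alone: roll of beige tape lying flat, 104 mm across, 25 mm high, at the front of the bench, left of the valve; origin at the middle of its underside.

How it is judged:
On the way, in this order (a step that is already met when the one before it is completed fails the run):
1. the red lock bar has been lifted straight up out of both hooks (height (world z) of bar_grip above 0.192 m and contact force between the fingers and lock_bar above 0.5 N), for 0.1 s.
2. the red bar stands upright in the tray, let go (x of bar_grip in the frame of tray_floor between -0.09 and 0.09 m and y of bar_grip in the frame of tray_floor between -0.11 and 0.11 m and height (world z) of bar_grip below 0.122 m and angle between bar_grip's own z axis and vertical below 0.12 rad and contact force between the fingers and lock_bar below 0.05 N), for 0.2 s.
3. the wheel is closed against its stop (value of joint wheel below 0.06 rad), for 0.2 s.
At the end, for the whole second after the job is handed in: Wheel at rest 12.57 rad (+-0.2) open from its stop, the handle held (over 1 N, grasp point within 32 mm of its centre); red bar let go, upright (within 0.12 rad) on the tray floor, its grip within 90 mm (tray x) and 110 mm (tray y) of the tray's middle (all of step 2 and linear speed of lock_bar below 0.02 m/s and value of joint wheel between 12.366 and 12.766 rad and velocity of joint wheel between -0.1 and 0.1 rad/s and contact force between the fingers and handle above 1 N and distance between the grasp point and handle below 0.032 m); the arm keeps its last pose, push and grip.
It fails at once if the reagent bottle is moved more than 30 mm (distance of bottle from where it was at the start of the episode above 0.03 m).
It fails at once if the timer is moved more than 30 mm (distance of timer from where it was at the start of the episode above 0.03 m).
It fails at once if the tape roll is moved more than 30 mm (distance of tape from where it was at the start of the episode above 0.03 m).
It also fails if it takes over 72 s, if anything falls off the work surface, if the arm or the gripper's body presses on something with over 40 N, if the wrist force passes 120 N, or if a joint passes its speed limit or range.

## Working session

There is one attempt and no reset: what is moved stays moved. The work goes in short steps, Python scripts to look and compute and a tool call to move; the robot and the scene stay as the last step left them, time stands still between calls to the robot, and variables do not carry over. Pictures are saved under pics/ and viewed, on a budget of 10 in all, crops included, one or two more only if the job needs it, and the job is handed in when it is done.

Besides the shell and the picture viewer there is one more tool, called after "Request:" as name(argument=value, ...), one argument or row to a line, values as JSON. step_arm: Moves the arm, as the interface text tells. Its arguments: {"type":"object","properties":{"commands":{"type":"array","items":{"type":"array","items":{"type":"number"}}},"grip_force":{"type":"number"}},"required":["commands"]}

```bash
ls; mkdir -p pics; cat > h.py <<'E'
import numpy as np, cv2
from scipy.spatial.transform import Rotation as R
from cell import r, imaging, masks_of, pinpoint
def toworld(p,d):
    M=cv2.Rodrigues(np.array(d["rvec"],float))[0]
    return M.T@(np.array(p,float).ravel()-np.array(d["tvec"],float).ravel())
def cloud(d,mask=None):
    z=d["range_z"]; m=z>0
    if mask is not None: m&=mask
    v,u=np.nonzero(m); zz=z[m]; K=d["K"]
    P=np.c_[(u-K[0,2])/K[0,0]*zz,(v-K[1,2])/K[1,1]*zz,zz]
    M=cv2.Rodrigues(np.array(d["rvec"],float))[0]
    return (P-np.array(d["tvec"]).ravel())@M
def find(d,n):
    return [(np.round(toworld(q["position"],d),4),round(q["confidence"],2)) for q in pinpoint(d,n)[:2]]
E
python3 - <<'E'
from h import *
for c in("scene","top"):
    d=imaging.get_image(c); cv2.imwrite(f"pics/{c}0.png",d["img"])
    for n in("hub","hooks","handle","bar_grip","tray_floor","bottle","timer","tape","lock_bar"): print(c,n,find(d,n))
    for n in("lock_bar","tray_floor"):
        for q in masks_of(d,n)[:1]:
            p=cloud(d,q["pixels"]); print(n,len(p),p.min(0),p.max(0),"ax",np.linalg.svd(p[:,:2]-p[:,:2].mean(0),full_matrices=False)[2][0] if n=="lock_bar" else cv2.minAreaRect(p[:,:2].astype(np.float32)))
s=r.read_state(); print(s["time"],s["eef_pos"],s["eef_rot"],s["opening"])
E
```

```text
pics
scene hub []
scene hooks [(array([0.5324, 0.1003, 0.0931]), 0.93)]
scene handle [(array([0.6194, 0.083 , 0.1173]), 0.46)]
scene bar_grip [(array([0.5378, 0.097 , 0.1761]), 0.58)]
scene tray_floor [(array([ 0.5243, -0.2408,  0.0015]), 0.82)]
scene bottle [(array([ 7.504e-01,  1.425e-01, -6.000e-04]), 0.76), (array([0.5132, 0.4114, 0.0026]), 0.43)]
scene timer []
scene tape [(array([0.4024, 0.4645, 0.0041]), 0.6)]
scene lock_bar [(array([0.5308, 0.095 , 0.0664]), 0.73)]
lock_bar 566 [ 4.95889708e-01 -1.03079613e-02  1.36846704e-04] [0.60417324 0.22791253 0.19653071] ax [ 0.12005444 -0.99276731]
tray_floor 6402 [ 0.3992609  -0.38847878 -0.00930036] [ 0.66251126 -0.08791226  0.04875844] ax ((0.5334873795509338, -0.23911608755588531), (0.2948938012123108, 0.2651831805706024), 87.69348907470703)
top hub [(array([0.5744, 0.1044, 0.0765]), 0.84)]
top hooks [(array([0.5312, 0.1002, 0.0907]), 0.89)]
top handle [(array([0.6181, 0.0847, 0.1158]), 0.56)]
top bar_grip [(array([0.5316, 0.0968, 0.1753]), 0.98)]
top tray_floor [(array([ 0.523 , -0.2421,  0.0041]), 0.74), (array([0.5279, 0.0939, 0.0903]), 0.51)]
top bottle [(array([ 0.7523,  0.1389, -0.0026]), 0.68)]
top timer [(array([ 0.507 ,  0.4115, -0.0012]), 0.65)]
top tape [(array([ 0.4001,  0.4614, -0.0045]), 0.79), (array([0.6155, 0.0813, 0.1165]), 0.53)]
top lock_bar [(array([0.5301, 0.0993, 0.0609]), 0.73)]
lock_bar 492 [ 0.49998191 -0.01883096 -0.00321829] [0.57092524 0.21523908 0.1914552 ] ax [ 0.12734734 -0.99185818]
tray_floor 7721 [ 0.40151055 -0.38634686 -0.00661709] [ 0.64498051 -0.09581395  0.04276477] ax ((0.5242329239845276, -0.24122242629528046), (0.28687500953674316, 0.24256953597068787), 88.52678680419922)
1.2 [0.29022884 0.66437596 0.30387406] [ 3.63766523e-05  2.04447535e-01  9.78877522e-01 -4.00790354e-06] 0.08558859309541432
```

View pics/scene0.png

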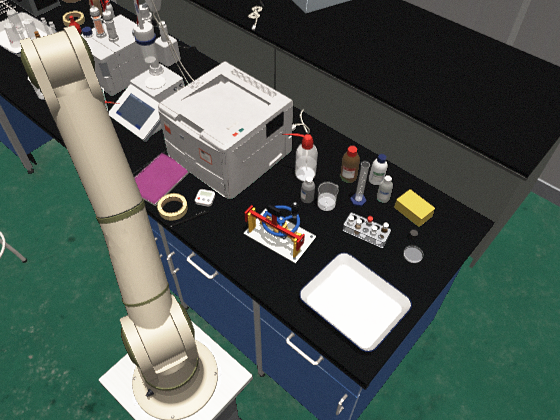

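View pics/top0.png

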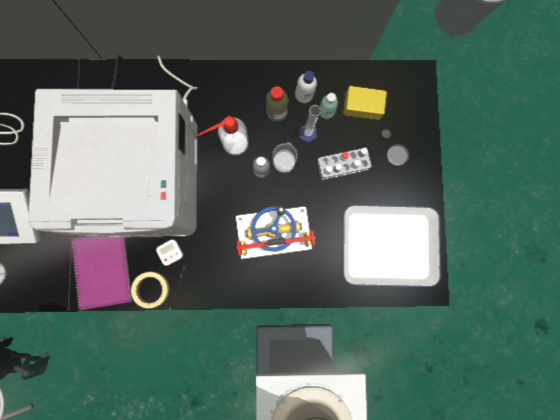

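The scene shows the valve with the red bar at about (275,230) and the tray at (355,300). In the top view the bar runs from (237,247) to (315,238), the tray is at (392,245) and the way over is clear. The measured points fit the given sizes: bar yaw is about 0.12 rad, and hub to handle is 52 mm against 50.

Request:
step_arm(
  commands=[
    [0,0,0.104,-0.045,-0.042,0.0,0.085],
    [0,0,0.208,-0.09,-0.084,0.0,0.085],
    [0,0,0.312,-0.135,-0.126,0.0,0.085],
    [0,0,0.415,-0.18,-0.169,0.0,0.085],
    [0,0,0.52,-0.225,-0.211,0,0.085],
    [0,0,0.623,-0.27,-0.253,0,0.085],
    [0,0,0.727,-0.315,-0.295,0,0.085],
    [0,0,0.83,-0.36,-0.337,0.0,0.085],
  ],
  grip_force=40,
)

```text
time: 2.2
eef_pos: [0.4859, 0.2097, 0.3043]
eef_rot: [0.0, 0.583, 0.812, 0.001]
wrist_force: [1.5, -1.1, 0.0]
opening: 0.0853
```

```bash
cat >> h.py <<'E'
def rel(pos,yaw):
    """tool-frame turn (about z) and shift to bring the TCP to pos with tool y at world angle yaw, pointing down"""
    s=r.read_state(); q=s["eef_rot"]; T=R.from_quat([q[1],q[2],q[3],q[0]])
    y=np.array([np.cos(yaw),np.sin(yaw),0]); z=np.array([0,0,-1.]); G=R.from_matrix(np.c_[np.cross(y,z),y,z])
    print("t",round(s["time"],2),"pos",np.round(s["eef_pos"],4),"open",round(s["opening"],4),"F",np.round(s["wrist_force"],1))
    print("turn",np.round((T.inv()*G).as_rotvec(),3),"shift",np.round(T.inv().apply(np.array(pos)-s["eef_pos"]),4))
E
python3 -c "
from h import *
rel([.533,.098,.29],.12)"
```

```text
t 2.2 pos [0.4859 0.2097 0.3043] open 0.0853 F [ 1.5 -1.1  0. ]
turn [ 0.001 -0.     0.206] shift [-0.1209  0.0088  0.0143]
```

Request:
step_arm(
  commands=[
    [0,0,0.1,-0.06,0.004,0.007,0.085],
    [0,0,0.206,-0.121,0.009,0.014,0.085],
    [0,0,0.206,-0.121,0.009,0.014,0.085],
  ],
  grip_force=20,
)

```text
time: 2.58
eef_pos: [0.5342, 0.0948, 0.2899]
eef_rot: [0.001, 0.666, 0.746, -0.0]
wrist_force: [0.3, 0.7, 0.0]
opening: 0.0848
```

```bash
python3 - <<'E'
from h import *
for c in("scene","top"):
    d=imaging.get_image(c)
    print(c,[find(d,n) for n in ("bar_grip","hooks","handle")])
    if c=="scene":
        K=d["K"]; im=d["img"][180:270,220:340]; cv2.imwrite("pics/c1.png",cv2.resize(im,None,fx=6,fy=6,interpolation=cv2.INTER_CUBIC))
rel([.533,.098,.228],.12)
E
```

```text
scene [[(array([0.5357, 0.095 , 0.1753]), 0.88)], [(array([0.5288, 0.0963, 0.0936]), 0.65)], []]
top [[], [(array([ 0.7514,  0.1377, -0.0056]), 0.16)], []]
t 2.98 pos [0.5325 0.1011 0.29  ] open 0.0851 F [ 0.7  0.7 -0.1]
turn [ 0.    -0.     0.005] shift [-0.0032  0.0001  0.062 ]
```

View pics/c1.png

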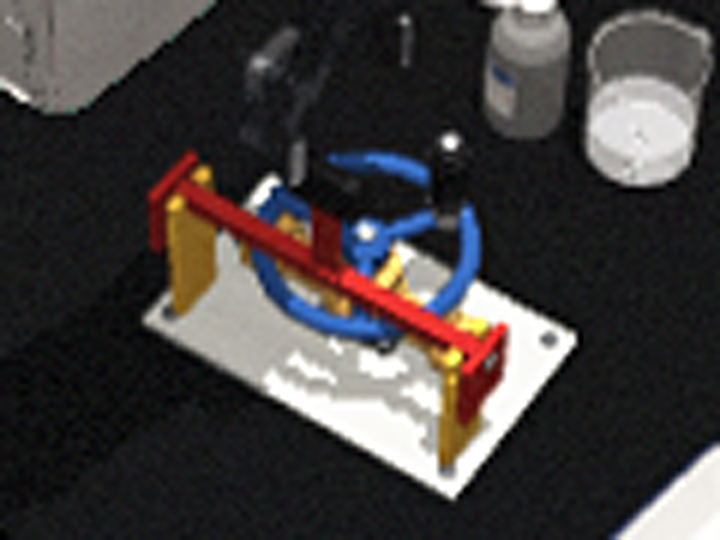

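The crop shows the bar across both hooks, the gripper just above its grip block at about (330,190), and the handle clear behind at (450,160). Next I'll go down and grip.

Request:
step_arm(
  commands=[
    [0,0,0.005,-0.003,0.0,0.031,0.085],
    [0,0,0.005,-0.003,0.0,0.062,0.085],
    [0,0,0.005,-0.003,0.0,0.062,0.085],
    [0,0,0.005,-0.003,0.0,0.062,0.04],
    [0,0,0.005,-0.003,0.0,0.062,0.0],
    [0,0,0.005,-0.003,0.0,0.062,0.0],
    [0,0,0.005,-0.003,0.0,0.062,0.0],
    [0,0,0.005,-0.003,0.0,0.062,0.0],
  ],
  grip_force=20,
)

```text
time: 3.98
eef_pos: [0.5327, 0.0969, 0.2283]
eef_rot: [-0.0, 0.664, 0.748, -0.0]
wrist_force: [-2.4, 0.2, 6.6]
opening: 0.0138
```

```bash
python3 -c "
from h import *
rel([.533,.098,.228],.12)"
```

```text
t 3.98 pos [0.5327 0.0969 0.2283] open 0.0138 F [-2.4  0.2  6.6]
turn [-0.001 -0.    -0.002] shift [0.0011 0.0004 0.0003]
```

Request:
step_arm(
  commands=[
    [0,0,0,0,0,0,0.0],
    [0,0,0,0,0,-0.015,0.0],
    [0,0,0,0,0,-0.03,0.0],
    [0,0,0,0,0,-0.05,0.0],
    [0,0,0,0,0,-0.075,0.0],
    [0,0,0,0,0,-0.08,0.0],
    [0,0,0,0,0,-0.08,0.0],
  ],
  grip_force=60,
)

```text
time: 4.85
eef_pos: [0.5331, 0.097, 0.3082]
eef_rot: [0.0, 0.664, 0.748, 0.0]
wrist_force: [-0.2, 0.6, -1.9]
opening: 0.0129
```

```bash
python3 - <<'E'
from h import *
for c in("scene","top"):
    d=imaging.get_image(c)
    print(c,[find(d,n) for n in ("bar_grip","lock_bar","tray_floor")])
    if c=="scene": cv2.imwrite("pics/c2.png",cv2.resize(d["img"][150:360,200:440],None,fx=3,fy=3))
rel([.524,-.241,.308],.0)
E
```

```text
scene [[(array([0.5374, 0.1012, 0.2517]), 0.73)], [(array([0.5354, 0.0938, 0.1445]), 0.96)], [(array([ 0.5237, -0.2418, -0.0008]), 0.86), (array([0.5149, 0.4115, 0.0047]), 0.63)]]
top [[], [], [(array([ 0.5225, -0.2388,  0.0026]), 0.59)]]
t 5.25 pos [0.5331 0.0968 0.3075] open 0.0129 F [-0.2 -0.1 -1.5]
turn [-0.001  0.     0.118] shift [-0.3344 -0.0488 -0.0004]
```

View pics/c2.png

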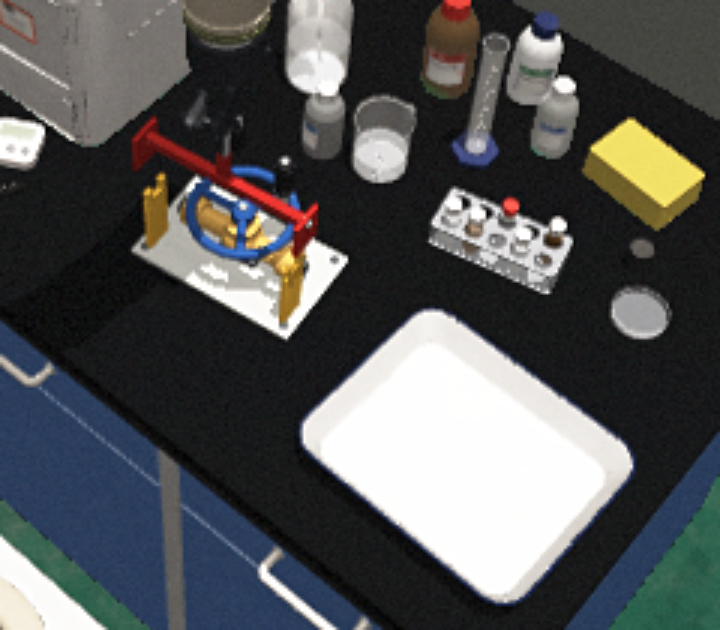

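The bar hangs level in the gripper, clear of both hooks, and the tray is in the open at (470,450). Now I'll carry it over.

Request:
step_arm(
  commands=[
    [0,0,0.02,-0.04,-0.006,0,0.0],
    [0,0,0.04,-0.095,-0.014,0,0.0],
    [0,0,0.06,-0.155,-0.023,0,0.0],
    [0,0,0.09,-0.215,-0.031,0,0.0],
    [0,0,0.12,-0.27,-0.039,0,0.0],
    [0,0,0.145,-0.315,-0.046,0,0.0],
    [0,0,0.145,-0.334,-0.049,0,0.0],
    [0,0,0.145,-0.334,-0.049,0,0.0],
  ],
)

```text
time: 6.25
eef_pos: [0.5236, -0.2415, 0.3077]
eef_rot: [-0.0, 0.717, 0.697, -0.0]
wrist_force: [-0.4, 0.1, -1.5]
opening: 0.0132
```

Request:
step_arm(
  commands=[
    [0,0,0,0,0,0.04,0.0],
    [0,0,0,0,0,0.08,0.0],
    [0,0,0,0,0,0.1,0.0],
    [0,0,0,0,0,0.11,0.0],
    [0,0,0,0,0,0.11,0.0],
    [0,0,0,0,0,0.11,0.0],
  ],
)

```text
time: 7.0
eef_pos: [0.5244, -0.2403, 0.1988]
eef_rot: [0.001, 0.716, 0.698, 0.0]
wrist_force: [-0.0, 0.1, -0.7]
opening: 0.0131
```

```bash
python3 - <<'E'
from h import *
for c in("scene","top"):
    d=imaging.get_image(c)
    print(c,[find(d,n) for n in ("bar_grip","lock_bar","tray_floor")])
    if c=="scene": cv2.imwrite("pics/c3.png",cv2.resize(d["img"][210:360,270:430],None,fx=4,fy=4))
    if c=="scene": print([(np.round(cloud(d,q["pixels"]).min(0),3),np.round(cloud(d,q["pixels"]).max(0),3)) for q in masks_of(d,"lock_bar")[:1]])
rel([.524,-.241,.169],-.03)
E
```

```text
scene [[(array([ 0.5266, -0.2373,  0.1432]), 0.86), (array([0.5285, 0.096 , 0.0931]), 0.66)], [(array([ 0.5233, -0.2409,  0.0332]), 0.93), (array([ 0.5222, -0.2432,  0.0029]), 0.55)], [(array([ 0.5246, -0.2427,  0.0017]), 0.75), (array([0.5303, 0.0957, 0.0952]), 0.42)]]
[(array([ 0.502, -0.347,  0.002]), array([ 0.574, -0.137,  0.161]))]
top [[(array([ 0.5258, -0.2367,  0.1428]), 0.58)], [(array([ 0.5226, -0.2367,  0.0315]), 0.81)], [(array([ 0.5257, -0.2397,  0.0035]), 0.75)]]
t 7.45 pos [ 0.5239 -0.2406  0.198 ] open 0.0133 F [ 0.6 -0.1 -1.2]
turn [0.    0.    0.003] shift [-0.0004  0.0001  0.029 ]
```

View pics/c3.png

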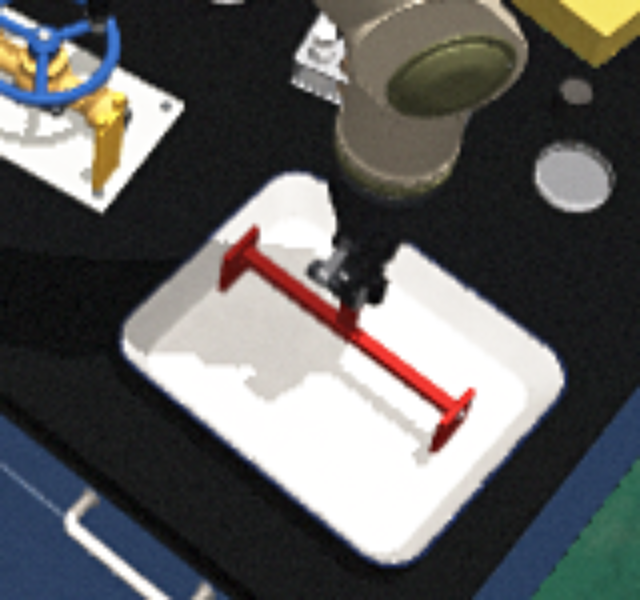

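The bar hangs level over the tray floor, ends at (240,260) and (455,420), both inside the walls. Lowering it slowly.

Request:
step_arm(
  commands=[
    [0,0,0,0,0,0.012,0.0],
    [0,0,0,0,0,0.02,0.0],
    [0,0,0,0,0,0.025,0.0],
    [0,0,0,0,0,0.028,0.0],
    [0,0,0,0,0,0.028,0.0],
  ],
  grip_force=30,
)

```text
time: 8.07
eef_pos: [0.5239, -0.2407, 0.1698]
eef_rot: [0.0, 0.717, 0.697, 0.0]
wrist_force: [0.3, 0.8, -1.9]
opening: 0.0132
```

Request:
step_arm(
  commands=[
    [0,0,0,0,0,0.001,0.0],
    [0,0,0,0,0,0.002,0.0],
    [0,0,0,0,0,0.002,0.0],
  ],
  grip_force=20,
)

```text
time: 8.45
eef_pos: [0.524, -0.2407, 0.1695]
eef_rot: [0.0, 0.717, 0.697, 0.001]
wrist_force: [-3.8, 2.2, 18.6]
opening: 0.0131
```

Request:
step_arm(
  commands=[
    [0,0,0,0,0,-0.0015,0.0],
    [0,0,0,0,0,-0.0015,0.02],
    [0,0,0,0,0,-0.0015,0.04],
    [0,0,0,0,0,-0.0015,0.06],
    [0,0,0,0,0,-0.0015,0.085],
    [0,0,0,0,0,-0.0015,0.085],
    [0,0,0,0,0,-0.0015,0.085],
    [0,0,0,0,0,-0.0015,0.085],
  ],
)

```text
time: 9.45
eef_pos: [0.5239, -0.2405, 0.1694]
eef_rot: [0.0, 0.717, 0.698, 0.0]
wrist_force: [0.2, -0.3, 0.9]
opening: 0.0851
```

Request:
step_arm(
  commands=[
    [0,0,0,0,0,-0.03,0.085],
    [0,0,0,0,0,-0.08,0.085],
    [0,0,0,0,0,-0.12,0.085],
    [0,0,0,0,0,-0.12,0.085],
  ],
)

```text
time: 9.95
eef_pos: [0.5248, -0.2412, 0.2924]
eef_rot: [0.002, 0.717, 0.697, 0.001]
wrist_force: [-0.3, -0.6, -0.4]
opening: 0.0852
```

```bash
python3 - <<'E'
from h import *
for c in("scene","top"):
    d=imaging.get_image(c)
    print(c,[find(d,n) for n in ("bar_grip","lock_bar","tray_floor","handle","hub")])
    if c=="scene": cv2.imwrite("pics/c4.png",cv2.resize(d["img"][180:340,230:430],None,fx=3.5,fy=3.5))
    if c=="top":
        hub=np.array([.572,.105]) 
        q=masks_of(d,"wheel")
        for m in q[:1]:
            p=cloud(d,m["pixels"]); k=(p[:,2]>.07)&(p[:,2]<.098); print("wheel",k.sum(),cv2.minEnclosingCircle(p[k,:2].astype(np.float32)), p[p[:,2]>.125].mean(0))
rel([.62,.083,.289],.12)
E
```

```text
scene [[(array([ 0.5264, -0.239 ,  0.1151]), 0.81)], [(array([ 0.5255, -0.2424,  0.0062]), 0.96), (array([ 0.5232, -0.2431,  0.0027]), 0.35)], [(array([ 0.5228, -0.2423,  0.0014]), 0.76)], [(array([0.6152, 0.0854, 0.1143]), 0.58)], [(array([0.5714, 0.1045, 0.0817]), 0.56)]]
top [[(array([ 0.5239, -0.2366,  0.1154]), 0.79)], [(array([ 0.5215, -0.2392,  0.0015]), 0.91)], [(array([ 0.5223, -0.2412,  0.0012]), 0.8)], [(array([0.6206, 0.085 , 0.1168]), 0.57)], [(array([0.5708, 0.1014, 0.0758]), 0.75)]]
wheel 718 ((0.5708116292953491, 0.10528881847858429), 0.06391176581382751) [0.61611789 0.08622982 0.13965153]
t 10.6 pos [ 0.5238 -0.2406  0.2892] open 0.085 F [ 0.3 -0.3  0.3]
turn [-0.    -0.    -0.147] shift [3.261e-01 8.740e-02 2.000e-04]
```

View pics/c4.png

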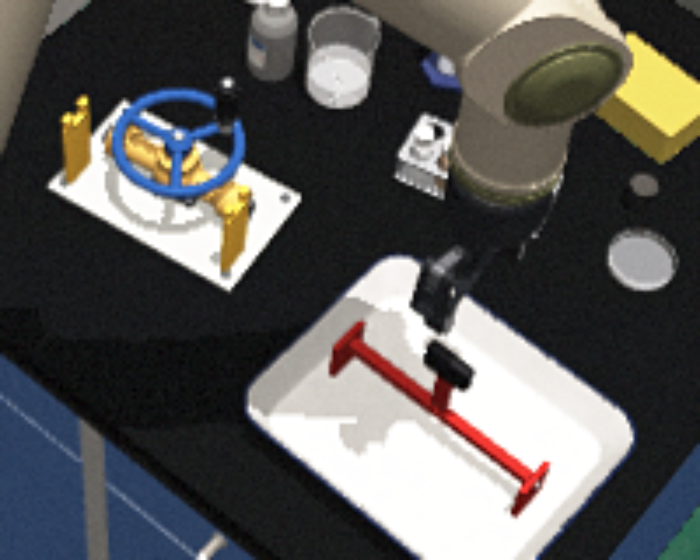

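The bar stands upright and released at the tray's middle (435,420), and the handle is at (228,100). The wheel circle fits (0.571,0.105) with r 64 mm, and the handle is 50 mm from the hub, as it should be. I'll grasp with the pads closing roughly radially (tool yaw about 145°). At the stop the pads can then slip along the tangent instead of loading hard.

Request:
step_arm(
  commands=[
    [0,0,-0.17,0.04,0.01,0,0.085],
    [0,0,-0.34,0.095,0.024,0,0.085],
    [0,0,-0.51,0.15,0.038,0,0.085],
    [0,0,-0.68,0.205,0.052,0,0.085],
    [0,0,-0.85,0.26,0.066,0,0.085],
    [0,0,-1.02,0.3,0.077,0,0.085],
    [0,0,-1.19,0.328,0.084,0,0.085],
    [0,0,-1.36,0.328,0.084,0,0.085],
  ],
  grip_force=25,
)

```text
time: 11.6
eef_pos: [0.617, 0.0884, 0.2892]
eef_rot: [0.0, 0.114, 0.994, 0.001]
wrist_force: [0.1, -0.6, -0.4]
opening: 0.0852
```

```bash
python3 -c "
from h import *
rel([.617,.085,.26],np.radians(145)); print(np.round(r.read_state()['joint_positions'],3))"
```

```text
t 11.6 pos [0.617  0.0884 0.2892] open 0.0852 F [ 0.1 -0.6 -0.4]
turn [ 1.000e-03  1.000e-03 -1.188e+00] shift [-0.0008 -0.0034  0.0292]
[-0.217  0.492 -0.023  1.856  0.013  0.793  1.096]
```

Request:
step_arm(
  commands=[
    [0,0,-0.18,0,-0.002,0.0,0.085],
    [0,0,-0.36,0,-0.002,0.0,0.085],
    [0,0,-0.54,0,-0.002,0.01,0.085],
    [0,0,-0.72,0,-0.002,0.02,0.085],
    [0,0,-0.9,0,-0.002,0.03,0.085],
    [0,0,-1.08,0,-0.002,0.03,0.085],
    [0,0,-1.19,0,-0.002,0.03,0.085],
    [0,0,-1.19,0,-0.002,0.03,0.085],
  ],
)

```text
time: 12.6
eef_pos: [0.6162, 0.0827, 0.2592]
eef_rot: [-0.0, -0.458, 0.889, 0.0]
wrist_force: [-0.4, 0.6, -0.7]
opening: 0.0848
```

```bash
python3 - <<'E'
from h import *
for c in("scene","top"):
    d=imaging.get_image(c)
    print(c,[find(d,n) for n in ("handle","hub")])
    if c=="scene": cv2.imwrite("pics/c5.png",cv2.resize(d["img"][170:270,220:340],None,fx=6,fy=6))
rel([.617,.085,.173],np.radians(145))
E
```

```text
scene [[(array([0.6162, 0.0842, 0.1126]), 0.43)], [(array([0.5698, 0.1041, 0.0798]), 0.87)]]
top [[], [(array([0.5735, 0.1032, 0.0791]), 0.96)]]
t 12.9 pos [0.6162 0.0832 0.2595] open 0.0849 F [-0.2 -0.1 -0.3]
turn [-0.    -0.    -0.009] shift [-0.0019  0.0004  0.0865]
```

View pics/c5.png

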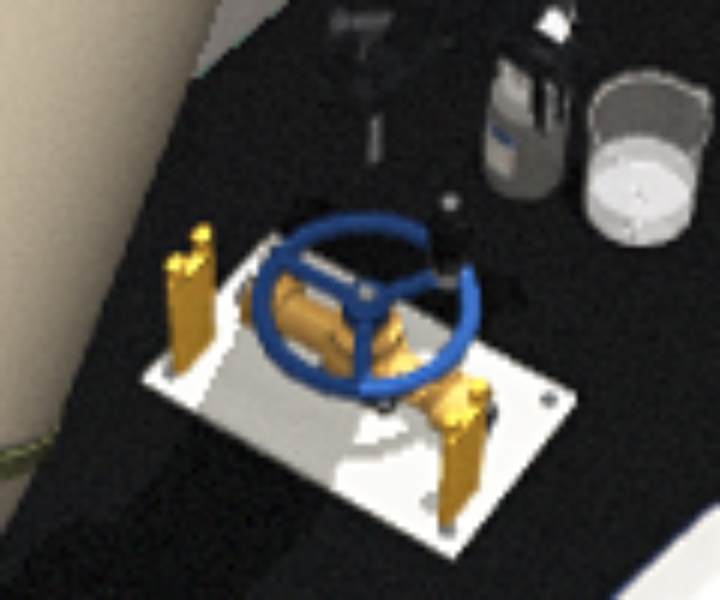

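The fingers, at about (375,140) and (545,100), straddle the handle at (450,230), clear of the bottle. Going down to grip.

Request:
step_arm(
  commands=[
    [0,0,-0.01,-0.002,0,0.04,0.085],
    [0,0,-0.01,-0.002,0,0.087,0.085],
    [0,0,-0.01,-0.002,0,0.087,0.085],
    [0,0,-0.01,-0.002,0,0.087,0.03],
    [0,0,-0.01,-0.002,0,0.087,0.0],
    [0,0,-0.01,-0.002,0,0.087,0.0],
    [0,0,-0.01,-0.002,0,0.087,0.0],
    [0,0,-0.01,-0.002,0,0.087,0.0],
  ],
  grip_force=25,
)

```text
time: 13.9
eef_pos: [0.617, 0.0852, 0.1737]
eef_rot: [0.0, -0.463, 0.886, 0.0]
wrist_force: [-4.3, 0.7, 8.9]
opening: 0.021
```

```bash
cat >> h.py <<'E'
HUB=np.array([.571,.1045])
def arc(a0,a1,n):
    """rows turning the handle from the present angle by a0..a1 (rad, + anticlockwise), fixed orientation"""
    s=r.read_state(); q=s["eef_rot"]; T=R.from_quat([q[1],q[2],q[3],q[0]])
    p=s["eef_pos"][:2]-HUB; th=np.arctan2(p[1],p[0]); ra=.05
    print("t",round(s["time"],2),"theta",round(th,3),"r",round(float(np.hypot(*p)),4),"open",round(s["opening"],4),"F",np.round(s["wrist_force"],1),"z",s["eef_pos"][2].round(4))
    for a in np.linspace(a0,a1,n):
        g=HUB+ra*np.array([np.cos(th+a),np.sin(th+a)]); v=T.inv().apply(np.r_[g-s["eef_pos"][:2],0])
        print([0,0,0,round(v[0],3),round(v[1],3),0,0])
E
python3 -c "
from h import *
arc(-.17,-1.36,8)"
```

```text
t 13.9 theta -0.397 r 0.0499 open 0.021 F [-4.3  0.7  8.9] z 0.1737
[0, 0, 0, np.float64(0.008), np.float64(-0.001), 0, 0]
[0, 0, 0, np.float64(0.017), np.float64(-0.001), 0, 0]
[0, 0, 0, np.float64(0.025), np.float64(0.001), 0, 0]
[0, 0, 0, np.float64(0.033), np.float64(0.004), 0, 0]
[0, 0, 0, np.float64(0.04), np.float64(0.009), 0, 0]
[0, 0, 0, np.float64(0.047), np.float64(0.014), 0, 0]
[0, 0, 0, np.float64(0.052), np.float64(0.021), 0, 0]
[0, 0, 0, np.float64(0.056), np.float64(0.028), 0, 0]
```

Request:
step_arm(
  commands=[
    [0,0,0,0.008,-0.001,0,0],
    [0,0,0,0.017,-0.001,0,0],
    [0,0,0,0.025,0.001,0,0],
    [0,0,0,0.033,0.004,0,0],
    [0,0,0,0.04,0.009,0,0],
    [0,0,0,0.047,0.014,0,0],
    [0,0,0,0.052,0.021,0,0],
    [0,0,0,0.056,0.028,0,0],
  ],
)

```text
time: 14.9
eef_pos: [0.5637, 0.0547, 0.1737]
eef_rot: [0.002, -0.462, 0.887, -0.001]
wrist_force: [2.5, -0.8, 5.6]
opening: 0.0211
```

```bash
python3 -c "
from h import *
arc(-.16,-1.28,8)"
```

```text
t 14.9 theta -1.717 r 0.0504 open 0.0211 F [ 2.5 -0.8  5.6] z 0.1737
[0, 0, 0, np.float64(0.003), np.float64(0.008), 0, 0]
[0, 0, 0, np.float64(0.004), np.float64(0.015), 0, 0]
[0, 0, 0, np.float64(0.005), np.float64(0.023), 0, 0]
[0, 0, 0, np.float64(0.004), np.float64(0.031), 0, 0]
[0, 0, 0, np.float64(0.002), np.float64(0.039), 0, 0]
[0, 0, 0, np.float64(-0.001), np.float64(0.046), 0, 0]
[0, 0, 0, np.float64(-0.005), np.float64(0.053), 0, 0]
[0, 0, 0, np.float64(-0.011), np.float64(0.059), 0, 0]
```

Request:
step_arm(
  commands=[
    [0,0,0,0.003,0.008,0,0],
    [0,0,0,0.004,0.015,0,0],
    [0,0,0,0.005,0.023,0,0],
    [0,0,0,0.004,0.031,0,0],
    [0,0,0,0.002,0.039,0,0],
    [0,0,0,-0.001,0.046,0,0],
    [0,0,0,-0.005,0.053,0,0],
    [0,0,0,-0.011,0.059,0,0],
  ],
)

```text
time: 15.9
eef_pos: [0.5211, 0.0971, 0.1736]
eef_rot: [0.001, -0.462, 0.887, -0.001]
wrist_force: [0.5, -2.8, 9.4]
opening: 0.021
```

```bash
cat >> h.py <<'E'
def arct(step,n,yawoff=0):
    """like arc, but the tool turns along with the handle"""
    s=r.read_state(); q=s["eef_rot"]; T=R.from_quat([q[1],q[2],q[3],q[0]])
    p=s["eef_pos"][:2]-HUB; th=np.arctan2(p[1],p[0]); y=T.apply([0,1,0])
    print("theta",th.round(3),"yaw",np.arctan2(y[1],y[0]).round(3),"F",np.round(s["wrist_force"],1),"r",np.hypot(*p).round(4),"q7",round(s["joint_positions"][6],3))
    for k in range(1,n+1):
        g=HUB+.05*np.array([np.cos(th+k*step),np.sin(th+k*step)]); v=T.inv().apply(np.r_[g-s["eef_pos"][:2],0])
        print([0,0,round(-k*step,3),float(v[0].round(4)),float(v[1].round(4)),0,0])
E
python3 -c "
from h import *
arct(-.05,4)"
```

```text
theta -2.994 yaw 2.532 F [ 0.5 -2.8  9.4] r 0.0505 q7 1.895
[0, 0, 0.05, -0.0022, 0.0013, 0, 0]
[0, 0, 0.1, -0.0041, 0.0029, 0, 0]
[0, 0, 0.15, -0.0062, 0.0044, 0, 0]
[0, 0, 0.2, -0.0082, 0.0057, 0, 0]
```

Request:
step_arm(
  commands=[
    [0,0,-0.17,0,0,0,0],
    [0,0,-0.34,0,0,0,0],
    [0,0,-0.5,0,0,0,0],
    [0,0,-0.5,-0.002,0.0013,0,0],
    [0,0,-0.5,-0.004,0.0028,0,0],
    [0,0,-0.5,-0.006,0.0044,0,0],
    [0,0,-0.5,-0.008,0.006,0,0],
    [0,0,-0.5,-0.008,0.006,0,0],
  ],
)

```text
time: 16.9
eef_pos: [0.5205, 0.1074, 0.1736]
eef_rot: [0.001, -0.668, 0.745, -0.001]
wrist_force: [0.4, -0.8, 10.6]
opening: 0.0215
```

```bash
python3 -c "
from h import *
arct(-.05,5)"
```

```text
theta 3.084 yaw 3.033 F [ 0.4 -0.8 10.6] r 0.0506 q7 2.229
[0, 0, 0.05, -0.0025, -0.0005, 0, 0]
[0, 0, 0.1, -0.005, -0.0006, 0, 0]
[0, 0, 0.15, -0.0075, -0.0007, 0, 0]
[0, 0, 0.2, -0.01, -0.0011, 0, 0]
[0, 0, 0.25, -0.0125, -0.0015, 0, 0]
```

Request:
step_arm(
  commands=[
    [0,0,0.05,-0.0025,-0.0001,0,0],
    [0,0,0.1,-0.005,-0.0003,0,0],
    [0,0,0.15,-0.0075,-0.0006,0,0],
    [0,0,0.2,-0.01,-0.001,0,0],
    [0,0,0.25,-0.0125,-0.0016,0,0],
    [0,0,0.25,-0.0125,-0.0016,0,0],
  ],
)

```text
time: 17.65
eef_pos: [0.5231, 0.1199, 0.1736]
eef_rot: [0.001, -0.569, 0.822, -0.001]
wrist_force: [-3.0, 0.6, 11.0]
opening: 0.0213
```

Request:
step_arm(
  commands=[
    [0,0,0.06,-0.003,-0.0001,0,0],
    [0,0,0.12,-0.006,-0.0004,0,0],
    [0,0,0.18,-0.009,-0.0008,0,0],
    [0,0,0.24,-0.012,-0.0014,0,0],
    [0,0,0.3,-0.0148,-0.0022,0,0],
  ],
)

```text
time: 18.27
eef_pos: [0.5299, 0.133, 0.1736]
eef_rot: [0.0, -0.44, 0.898, -0.0]
wrist_force: [-3.9, 1.0, 12.1]
opening: 0.0214
```

Request:
step_arm(
  commands=[
    [0,0,0.06,-0.003,-0.0001,0,0],
    [0,0,0.12,-0.006,-0.0004,0,0],
    [0,0,0.18,-0.009,-0.0008,0,0],
    [0,0,0.24,-0.012,-0.0014,0,0],
    [0,0,0.3,-0.0148,-0.0022,0,0],
  ],
)

```text
time: 18.9
eef_pos: [0.5407, 0.144, 0.1737]
eef_rot: [0.0, -0.301, 0.954, 0.0]
wrist_force: [-3.9, 2.0, 11.5]
opening: 0.0212
```

```bash
python3 -c "
from h import *
arct(-.3,1)"
```

```text
theta 2.226 yaw 2.182 F [-3.9  2.  11.5] r 0.0498 q7 1.605
[0, 0, 0.3, -0.0148, -0.0013, 0, 0]
```

Request:
step_arm(
  commands=[
    [0,0,0.06,-0.003,-0.0001,0,0],
    [0,0,0.12,-0.006,-0.0003,0,0],
    [0,0,0.18,-0.009,-0.0006,0,0],
    [0,0,0.24,-0.012,-0.0011,0,0],
    [0,0,0.3,-0.0148,-0.0017,0,0],
  ],
)

```text
time: 19.52
eef_pos: [0.5503, 0.1496, 0.1734]
eef_rot: [-0.004, -0.155, 0.988, -0.001]
wrist_force: [-20.3, -3.4, 27.1]
opening: 0.0214
```

The force along the tangent jumped to 20 N, so this looks like the stop. I'll hold the push and check it.

Request:
step_arm(
  commands=[
    [0,0,0,-0.001,0,0,0],
    [0,0,0,-0.002,0,0,0],
    [0,0,0,-0.002,0,0,0],
    [0,0,0,-0.002,0,0,0],
  ],
)

```text
time: 20.02
eef_pos: [0.5505, 0.1496, 0.1734]
eef_rot: [-0.005, -0.156, 0.988, -0.001]
wrist_force: [-21.7, -3.0, 27.3]
opening: 0.0213
```

```bash
python3 - <<'E'
from h import *
arct(-.1,1)
for c in("scene","top"):
    d=imaging.get_image(c)
    for n in ("handle","hub","bar_grip"): print(c,n,find(d,n))
    if c=="scene": cv2.imwrite("pics/c6.png",cv2.resize(d["img"][160:270,210:340],None,fx=5,fy=5))
E
```

```text
theta 1.997 yaw 1.883 F [-21.7  -3.   27.3] r 0.0496 q7 1.403
[0, 0, 0.1, -0.0049, 0.0008, 0, 0]
scene handle [(array([0.5461, 0.1491, 0.1171]), 0.54)]
scene hub [(array([0.5705, 0.1058, 0.0831]), 0.66)]
scene bar_grip [(array([ 0.5277, -0.2393,  0.1139]), 0.66)]
top handle []
top hub [(array([ 0.5226, -0.2367,  0.1125]), 0.61)]
top bar_grip [(array([0.5282, 0.095 , 0.0942]), 0.7), (array([ 0.5231, -0.235 ,  0.1146]), 0.57)]
```

View pics/c6.png

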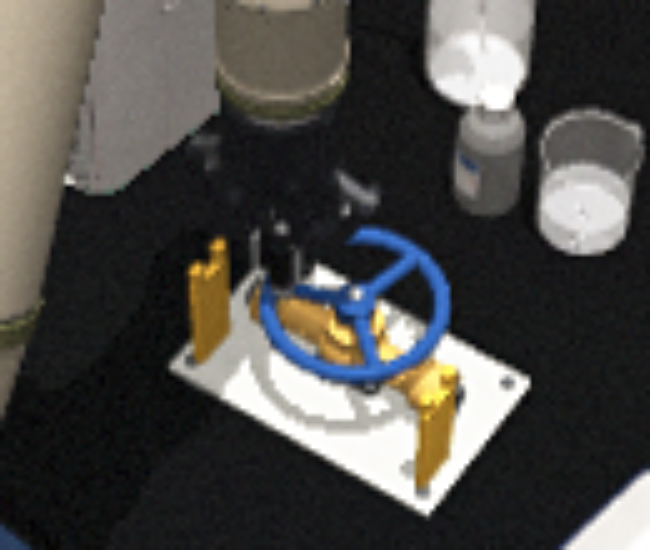

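The picture shows the handle gripped at about (278,260), the fingers clear of the left hook at (210,300), and nothing else in the way. The wheel holds against 21 N with only 2 N of its own friction, so it is on the stop, with the TCP at 1.997 rad. I'll back it off two turns with fixed orientation and a firmer grip, which keeps the hold offset the same.

Request:
step_arm(
  commands=[
    [0,0,0,0.0191,-0.0038,0,0],
    [0,0,0,0.0354,-0.0146,0,0],
    [0,0,0,0.0462,-0.0309,0,0],
    [0,0,0,0.05,-0.05,0,0],
    [0,0,0,0.0462,-0.0691,0,0],
    [0,0,0,0.0354,-0.0854,0,0],
    [0,0,0,0.0191,-0.0962,0,0],
    [0,0,0,0.0,-0.1,0,0],
  ],
  grip_force=50,
)

```text
time: 21.42
eef_pos: [0.587, 0.0565, 0.1737]
eef_rot: [0.0, -0.155, 0.988, 0.001]
wrist_force: [-7.2, 11.2, 10.4]
opening: 0.0207
```

```bash
python3 -c "
from h import *
arct(.39,1)"
```

```text
theta -1.249 yaw 1.883 F [-7.2 11.2 10.4] r 0.0506 q7 1.554
[0, 0, -0.39, -0.019, 0.0046, 0, 0]
```

Request:
step_arm(
  commands=[
    [0,0,0,-0.0191,0.0038,0,0],
    [0,0,0,-0.0354,0.0146,0,0],
    [0,0,0,-0.0462,0.0309,0,0],
    [0,0,0,-0.05,0.05,0,0],
    [0,0,0,-0.0462,0.0691,0,0],
    [0,0,0,-0.0354,0.0854,0,0],
    [0,0,0,-0.0191,0.0962,0,0],
    [0,0,0,0.0,0.1,0,0],
  ],
)

```text
time: 22.42
eef_pos: [0.5572, 0.1522, 0.1738]
eef_rot: [0.003, -0.156, 0.988, 0.001]
wrist_force: [4.8, -3.4, 5.2]
opening: 0.021
```

Request:
step_arm(
  commands=[
    [0,0,0,0.0191,-0.0038,0,0],
    [0,0,0,0.0354,-0.0146,0,0],
    [0,0,0,0.0462,-0.0309,0,0],
    [0,0,0,0.05,-0.05,0,0],
    [0,0,0,0.0462,-0.0691,0,0],
    [0,0,0,0.0354,-0.0854,0,0],
    [0,0,0,0.0191,-0.0962,0,0],
    [0,0,0,0.0,-0.1,0,0],
  ],
)

```text
time: 23.42
eef_pos: [0.587, 0.0564, 0.1737]
eef_rot: [0.001, -0.155, 0.988, 0.001]
wrist_force: [-7.4, 10.8, 11.3]
opening: 0.0206
```

Request:
step_arm(
  commands=[
    [0,0,0,-0.0191,0.0038,0,0],
    [0,0,0,-0.0354,0.0146,0,0],
    [0,0,0,-0.0462,0.0309,0,0],
    [0,0,0,-0.05,0.05,0,0],
    [0,0,0,-0.0462,0.0691,0,0],
    [0,0,0,-0.0354,0.0854,0,0],
    [0,0,0,-0.0191,0.0962,0,0],
    [0,0,0,0.0,0.1,0,0],
  ],
)

```text
time: 24.42
eef_pos: [0.5572, 0.1522, 0.1738]
eef_rot: [0.003, -0.156, 0.988, 0.001]
wrist_force: [4.8, -3.4, 6.8]
opening: 0.0208
```

```bash
python3 -c "
from h import *
arct(.114,1);print(r.read_state()['eef_pos'])"
```

```text
theta 1.853 yaw 1.884 F [ 4.8 -3.4  6.8] r 0.0497 q7 1.393
[0, 0, -0.114, 0.0057, 0.0001, 0, 0]
[0.55715853 0.15223731 0.173788  ]
```

Request:
step_arm(
  commands=[
    [0,0,0,0.004,-0.0001,0,0],
    [0,0,0,0.0072,-0.0004,0,0],
    [0,0,0,0.0072,-0.0004,0,0],
    [0,0,0,0.0072,-0.0004,0,0],
    [0,0,0,0.0072,-0.0004,0,0],
  ],
)

```text
time: 25.05
eef_pos: [0.5498, 0.1493, 0.1737]
eef_rot: [0.001, -0.156, 0.988, 0.001]
wrist_force: [-1.8, 2.5, 8.7]
opening: 0.0206
```

```bash
python3 - <<'E'
from h import *
arct(.1,1)
for c in("scene","top"):
    d=imaging.get_image(c)
    for n in ("handle","bar_grip","lock_bar","tray_floor"): print(c,n,find(d,n))
    cv2.imwrite(f"pics/f{c}.png",cv2.resize(d["img"][160:350,210:430],None,fx=3,fy=3))
E
```

```text
theta 2.013 yaw 1.884 F [-1.8  2.5  8.7] r 0.0496 q7 1.392
[0, 0, -0.1, 0.005, -0.0005, 0, 0]
scene handle [(array([0.5524, 0.1471, 0.1148]), 0.4)]
scene bar_grip [(array([ 0.5316, -0.2389,  0.1166]), 0.59), (array([0.4001, 0.4642, 0.0012]), 0.22)]
scene lock_bar [(array([ 0.5263, -0.24  ,  0.007 ]), 0.86), (array([0.4013, 0.4642, 0.0066]), 0.47)]
scene tray_floor [(array([ 5.247e-01, -2.426e-01,  5.000e-04]), 0.84)]
top handle []
top bar_grip [(array([ 0.5235, -0.2366,  0.1155]), 0.64), (array([0.5033, 0.411 , 0.0011]), 0.54)]
top lock_bar [(array([ 0.5216, -0.2352,  0.0024]), 0.74), (array([0.5312, 0.0989, 0.0923]), 0.45)]
top tray_floor [(array([ 0.5276, -0.2391,  0.0029]), 0.63)]
```

View pics/fscene.png

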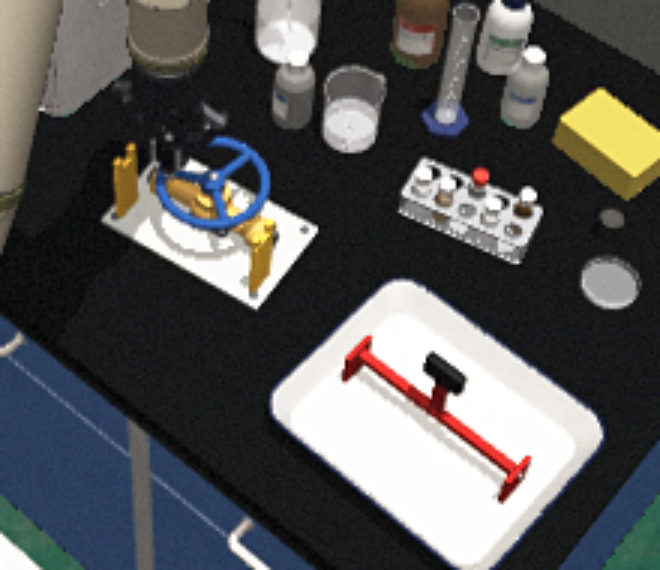

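```bash
python3 - <<'E'
from h import *
d=imaging.get_image("scene"); K=d["K"]
a=cv2.resize(cv2.imread("pics/c6.png"),(130,110),interpolation=cv2.INTER_AREA); A=np.zeros((420,560,3),np.uint8); A[160:270,210:340]=a
W=np.array([[x,y,.083] for x,y in ((.501,.0345),(.641,.0345),(.641,.1745),(.501,.1745))])
u=cv2.projectPoints(W,d["rvec"],d["tvec"],K,None)[0].reshape(-1,2).astype(np.float32)
H=cv2.getPerspectiveTransform(u,np.float32([[0,0],[280,0],[280,280],[0,280]]))
pol=[]
for im in (A,d["img"]):
    w=cv2.warpPerspective(im,H,(280,280)).astype(np.float32); g=np.clip(w[:,:,0]-w[:,:,2],0,255)
    pol.append(cv2.warpPolar(g,(60,720),(140,140),110,0)[:,20:45])   # spokes, rows 0.5 deg
s=range(-60,61); i=np.arange(720)
# compare only world angles without gripper (exclude 60..175 deg)
ok=~((i>120)&(i<370))
c=[np.corrcoef(pol[0][ok].ravel(),np.roll(pol[1],k,0)[ok].ravel())[0,1] for k in s]
k=int(np.argmax(c)); print("handle angle now minus at stop, deg:",-s[k]/2,max(c),np.round(c[k-6:k+7],2))
E
```

```text
handle angle now minus at stop, deg: 0.0 0.9958564411407396 [0.93 0.95 0.96 0.98 0.99 0.99 1.   0.99 0.99 0.98 0.96 0.95 0.93]
```

The spokes are at the same angle as at the stop, within about 0.5°, and two full turns were driven. The handle is held and the bar stands. Handing in.

```bash
python3 -c "
from h import *
s=r.read_state(); print(s['time'],s['opening'],np.abs(s['qd']).max()); print(r.close_job())"
```

```text
25.6 0.020948963833825714 0.0025886074767441872
the job is handed in; nothing more can be done
None
```

I finished all the steps and handed the job in at 25.6 s; the interface gives no verdict, so success is judged from my own checks.

- **Red bar:** I lifted it about 80 mm straight up, stood it in the middle of the tray and let it go. In the last picture it stands upright, with its grip block measured about 0.115 m above the bench. That is the expected standing height, within about 10 mm of the tray's middle.
- **Closing the wheel:** I turned it clockwise about 3.9 rad until it held against 21 N; the wheel's own friction is only 2 N, so I took this as the stop.
- **Backing off:** I then turned it two full turns anticlockwise. Comparing the wheel's spokes in the picture at the stop and at the end shows a difference of 0° (to about 0.5°).
- **Finish:** The handle is held with a 50 N grip setting (fingers 21 mm apart), and the arm is still. I did not see the bottle, timer or tape roll moved, but I did not measure them again at the end.

**Disagreements:** The camera network's handle position differed by about 6 mm between the stop and the end, which is within its scatter. The arm's own reading differed by 0.016 rad, so I trusted the spoke comparison.

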